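# Set the two half-lapped rails on the finishing ramp

## Robot

A 6-joint arm with a two-finger parallel gripper is mounted at the origin on the work surface. World frame = base frame: x ahead of the robot, y to its left, z up, the work surface at z = 0. Lengths are in mm, angles in rad, forces in N, time in s.
With the tool pointing down it reaches from about 225 to 875 mm from the base axis. Payload 3.4 kg.
Tool frame: the origin (TCP) lies between the finger pads; the fingertips stand tip_extent ahead of it and the grasp point (between the pads) is the TCP (tip_extent is the distance from the TCP to the fingertips, in mm); z points along the fingers, y is the line along which they close (so a half turn about z gives the same grasp; the last joint's range is limited). The gripper opens to 85 mm and grips with 20 to 120 N. Pads are 22 mm wide; open, the fingers measure 114 mm over their backs; the gripper's body (76 mm by 85 mm) begins 54 mm behind the grasp point. The pads swing forward as they close: fully open they stand 13 mm farther back than shut.
Start: joints at [1.135, 0.276, 1.505, -0, 1.361, -0.121], TCP at [178.051, 546.771, 250.328] pointing down, gripper open.
Joint ranges: [-2.89, 2.89], [-0.75, 2.08], [0.22, 2.7], [-1.18, 4.32], [0.11, 2.71], [-2.7, 2.7]. Speed limits (rad/s): [2.57, 2.57, 3.14, 3.14, 3.14, 3.14].

## Interface

Orientations are given as a unit quaternion [x, y, z, w].
In Python, from station import get_state, grab_frame, sign_off, find_in, tip_of, tip_extent gives the robot as it stands.
- The arm moves only by the shell command python3 -m crank 'ROWS' [FORCE]. ROWS is a JSON object of lists of equal length, an entry for each row: "xyz": the shift along the world's x, y, z in units of 30 mm (1.0 is 30 mm), a list of three; "twist": the turn about the world's z in units of 5 degrees (1.0 is 5 degrees); "claw": the opening in per cent of the stroke, from 0 (shut) to 100 (fully open). In form: {"xyz": [[dx, dy, dz], ...], "twist": [twist, ...], "claw": [claw, ...]}. A call has 1 to 8 rows; each row shifts and turns the commanded pose from where the row before left it; what a row does not reach is not made up. A row lasts 1/10 s, in which the tool goes at most 50 mm and 8.59 degrees, less where a joint would pass 70% of its speed; a pose out of reach is approached as far as the arm can. A call is refused whole if a number of a shift passes 1 or a number of a turn 1, either way. A call with a gripper value outside its range is refused whole. The fingers move at their own pace and stop on an object; FORCE is the grip in N (left out, the last holds). Time passes only in rows, so rows that do not move let the fingers close. It gives the time, the measured TCP pose, the force, the opening and the grip force at its end, in the units of the state.
- get_state(): the state, without advancing time (a new reading comes with each control period).
- grab_frame(name): name is "scene" or "top" or "wrist"; returns a dict with "image" (420x560x3 uint8, blue, green, red), "fx", "fy", "cx", "cy" (pixels), "distortion" ([k1, k2, p1, p2, k3] as OpenCV has them; the pictures are not rectified), "rvec" (rotation vector, rad) and "tvec" (3), from world to camera coordinates, as OpenCV has them. Camera axes: x right, y down, z forward; pixel columns grow to the right and rows downward; lengths in mm; the calibration is good to about 2 mm. A picture is of the moment at which its call begins. There is no depth.
- sign_off(): hands the job in; it is judged then, once.
Trained networks look in a picture, given as the dict that the camera call returned (one of the last four; its "shot" number tells which), for a name from the list of things; names that differ only in an ending like _2 or _b are one class to them, and where a whole thing is asked for, a point or a joint stands for the part that bears it (a point fixed in the world has none). Each returns a list of dicts, best first, with "score" (0 to 1); they miss things now and then, are a little off and sometimes report something else, mostly with a low value. They report only what shows in the picture. A call takes as long as a camera call. They do not tell look-alikes from the thing itself.
- find_in(picture, query): "bbox" ([left, top, right, bottom] in pixels, round what is visible of it).
- tip_of(picture, query): "centre" ([column, row] in pixels: a listed point, or the origin of a listed thing).
The state is a dict: "time_s": time; "qpos": joint angles; "joint_vel": joint speeds; "effort": joint torques, N m; "tool_pos": TCP position; "tool_rot": TCP orientation; "ft_force": force on the tool from outside, world axes, zero at the start; "torque": the same for the moment, N m; "finger_gap": opening from 0.0 (shut) to 1.0 (fully open); "grip_force": force on a finger pad.
Only numpy, scipy, OpenCV 4.12 (cv2) and the standard library are available. Lean on these libraries where they do the work, as an engineer would, in place of code of your own. Each camera call takes 0.05 s, during which the arm holds its last target. There are 200 camera calls.

## Task

Lay the two notched pine rails on the sloped white board, ready for oiling: side by side, each lying flat and pointing straight up and down the slope, with one end (either one) resting against the wooden cleat at the low edge so that it cannot slide off. Leave the plain, shorter offcut where it lies on the bench.

Things in the scene. Friction and masses are not known exactly. Their poses are not given: they have to be found in the camera images.
- rail_a_center (a point): Pine rail 130 long (x) x 40 wide (y) x 28 mm thick (z), 45 to 90 g, one of two alike. Half-lap notch: the last 38 mm at its +x end are only 14 mm thick, upper half cut away. Starts flat on the bench, notch facing up. The point is the centre of the uncut bar, 14 mm above its underside; z up.
- rail_b_center (a point): Pine rail 130 long (x) x 40 wide (y) x 28 mm thick (z), 45 to 90 g, the other of two alike. Half-lap notch: the last 38 mm at its +x end are only 14 mm thick, upper half cut away. Starts flat on the bench, notch facing up. The point is the centre of the uncut bar, 14 mm above its underside; z up.
- offcut_center (a point): A plain pine offcut without a notch, 85 mm long (its x), 40 mm wide, 28 mm thick, lying among the rails; not needed. The point is its centre, 14 mm above its underside.
- cleat_foot (a point): Fixed ramp, slick white board tilted 20 deg, 260 mm wide, wooden cleat (16 mm high, 20 thick) across its low edge, the side far from the robot. Parts let go on it slide down to the cleat. The point: inner corner of cleat and board face, mid-width, 22 mm above the bench; x up the slope (202 mm of face), y along the cleat (130 mm each way), z square to the face, upward. High edge 91 mm up.
There are look-alikes about, which are no part of the job. Leave any green look-alike of the part that bears rail_a_center alone.

How it is judged (in metres and radians):
At the end, for the whole second after the job is handed in: Both notched rails lie still and flat on the sloped face (centre 7 to 21 mm off it, within about 10 degrees of it), lengthwise along the slope within 12 degrees, one end within 15 mm of the cleat, and centred within 110 mm of the middle of the board's width (x of rail_a_center in the frame of cleat_foot between 0.055 and 0.08 m and y of rail_a_center in the frame of cleat_foot between -0.11 and 0.11 m and z of rail_a_center in the frame of cleat_foot between 0.007 and 0.021 m and angle between the x axis of each of rail_a_center, rail_b_center and the x axis of cleat_foot, either way round below 0.21 rad and angle between the z axis of each of rail_a_center, rail_b_center and the z axis of cleat_foot, either way round below 0.18 rad and linear speed of each of rail_a, rail_b below 0.02 m/s and x of rail_b_center in the frame of cleat_foot between 0.055 and 0.08 m and y of rail_b_center in the frame of cleat_foot between -0.11 and 0.11 m and z of rail_b_center in the frame of cleat_foot between 0.007 and 0.021 m); the robot touches nothing.
It fails at once if the plain offcut was moved more than 20 mm (distance of offcut_center from where it was at the start of the episode above 0.02 m).
It also fails if it takes over 61 s, if anything falls off the work surface, if the arm or the gripper's body presses on something with over 40 N, if the wrist force passes 120 N, or if a joint passes its speed limit or range.

## Working session

There is one attempt and no reset: what is moved stays moved. The work goes in short steps, Python scripts to look and compute and a shell command to move; the robot and the scene stay as the last step left them, time stands still between calls to the robot, and variables do not carry over. Pictures are saved under pics/ and viewed, at most 10 in all, crops included, and the job is handed in when it is done.

```bash
mkdir -p pics; cat > h.py <<'E'
import numpy as np, cv2
from station import *
def ray(f,px):
    K=np.array([[f["fx"],0,f["cx"]],[0,f["fy"],f["cy"]],[0,0,1.]])
    u=cv2.undistortPoints(np.array([[px]],float),K,np.array(f["distortion"],float))[0,0]
    R=cv2.Rodrigues(np.array(f["rvec"],float))[0]; t=np.array(f["tvec"],float).ravel()
    return -R.T@t, R.T@np.array([u[0],u[1],1.])
def at_z(f,px,z):
    o,d=ray(f,px); return o+d*(z-o[2])/d[2]
def proj(f,P):
    K=np.array([[f["fx"],0,f["cx"]],[0,f["fy"],f["cy"]],[0,0,1.]])
    return cv2.projectPoints(np.array(P,float).reshape(-1,1,3),np.array(f["rvec"],float),np.array(f["tvec"],float),K,np.array(f["distortion"],float))[0][:,0]
E
python3 - <<'E'
from h import *
fs={}
for n in("top","scene"):
    f=grab_frame(n); cv2.imwrite(f"pics/{n}0.png",f["image"])
    for q in("rail_a_center","offcut_center","cleat_foot"):
        for r in tip_of(f,q): print(n,q,np.round(r["centre"]),round(r["score"],2),np.round(at_z(f,r["centre"],22 if q[0]=="c" else 14)))
        if q[0]!="c":
            for r in find_in(f,q): print("  box",np.round(r["bbox"]),round(r["score"],2))
print(get_state(),tip_extent() if callable(tip_extent) else tip_extent)
E
```

```text
top rail_a_center [406. 161.] 0.92 [ 690. -483.   14.]
top rail_a_center [417. 233.] 0.9 [ 506. -502.   14.]
top rail_a_center [363. 284.] 0.69 [ 384. -365.   14.]
top rail_a_center [361. 213.] 0.63 [ 556. -365.   14.]
  box [380. 140. 429. 182.] 0.95
  box [391. 214. 444. 251.] 0.66
  box [335. 270. 391. 299.] 0.66
  box [348. 188. 375. 235.] 0.6
top offcut_center [247. 230.] 0.55 [512. -85.  14.]
  box [240. 214. 257. 251.] 0.72
top cleat_foot [142. 169.] 0.66 [660. 179.  22.]
top cleat_foot [306. 236.] 0.36 [ 498. -228.   22.]
scene rail_a_center [173. 208.] 0.95 [ 561. -372.   14.]
scene rail_a_center [192. 164.] 0.86 [ 389. -366.   14.]
scene rail_a_center [126. 188.] 0.77 [ 500. -511.   14.]
scene rail_a_center [109. 249.] 0.74 [ 709. -479.   14.]
  box [102. 176. 159. 206.] 0.95
  box [160. 184. 184. 236.] 0.86
  box [169. 149. 220. 176.] 0.61
scene offcut_center [290. 200.] 0.72 [507. -91.  14.]
  box [280. 188. 301. 219.] 0.89
{'time_s': 0.6, 'qpos': array([ 1.13498321e+00,  2.75883148e-01,  1.50489961e+00,  5.49832177e-07,
        1.36069666e+00, -1.21018444e-01]), 'joint_vel': array([ 0.00080827, -0.0010352 , -0.00085437,  0.00032916,  0.00088802,
       -0.00026808]), 'effort': array([-6.31213843e-04, -4.16382194e+01, -2.45983601e+01, -1.46066927e-04,
        1.73547155e-04,  7.75010477e-06]), 'tool_pos': array([178.06022095, 546.76746132, 250.33778614]), 'tool_rot': array([1.56748304e-01, 9.87638581e-01, 5.45128246e-05, 1.53022973e-05]), 'ft_force': array([ 1.01476241,  0.08270593, -0.53455529]), 'torque': array([ 0.01681562, -0.05260818,  0.0387595 ]), 'grip_force': 0.0, 'finger_gap': 1.0012533635610423} 19.0
```

View pics/top0.png

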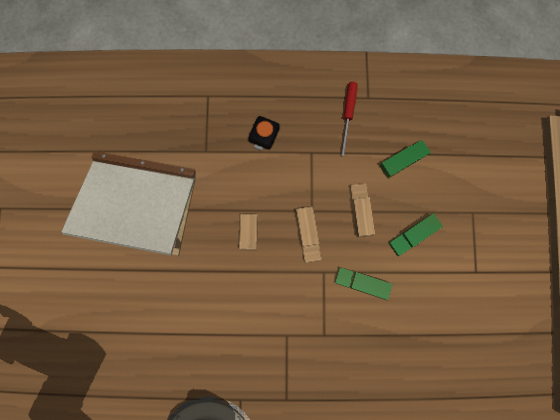

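View pics/scene0.png

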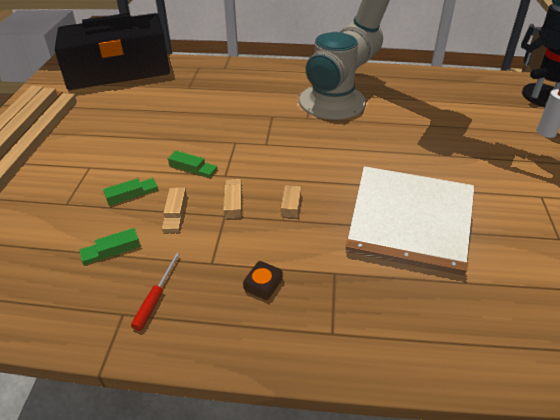

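Scene: pine rails at top-view (309,234) and (363,210). Look-alikes are the green ones at (405,158), (416,235) and (363,284). The short plain offcut is at (248,231), and the ramp's cleat lies along (95,155)-(195,172). I choose the two pine ones that have notch steps. Next is the close crop and edge measurement.

```bash
python3 - <<'E'
from h import *
f=grab_frame("top"); im=f["image"]
c=cv2.resize(im[170:290,230:390],None,fx=5,fy=5,interpolation=cv2.INTER_CUBIC); cv2.imwrite("pics/crop.png",c)
hsv=cv2.cvtColor(im,cv2.COLOR_BGR2HSV)
print(hsv[230,248],hsv[225,306],hsv[205,362],hsv[235,275])
m=((hsv[...,2]>135)&(hsv[...,1]>60)&(hsv[...,0]<30)).astype(np.uint8)
n,l,s,ce=cv2.connectedComponentsWithStats(m)
for i in range(1,n):
    if s[i,4]>100:
        p=np.argwhere(l==i)[:,::-1].astype(np.float32)
        b=cv2.boxPoints(cv2.minAreaRect(p)); w=np.array([at_z(f,q,24)[:2] for q in b])
        e=[w[1]-w[0],w[2]-w[1]]; e.sort(key=np.linalg.norm)
        print(ce[i].round(),s[i,4],"ctr",w.mean(0).round(1),"dim",[np.linalg.norm(x).round() for x in e],"yaw",np.degrees(np.arctan2(e[1][1],e[1][0])).round(1))
w=((hsv[...,2]>140)&(hsv[...,1]<50)).astype(np.uint8); w[:150]=0; w[265:]=0
cs=max(cv2.findContours(w,0,2)[0],key=cv2.contourArea)
q=cv2.approxPolyDP(cs,5,True)[:,0]
for p in q: print("board",p,"z91",at_z(f,p,91).round(),"z37",at_z(f,p,37).round())
E
```

```text
[ 16 109 173] [ 16 106 175] [ 16 109 175] [ 15 130 126]
[351. 100.] 133 ctr [ 849.3 -346.5] dim [np.float64(10.0), np.float64(95.0)] yaw -10.5
[556. 166.] 720 ctr [ 620.5 -870.2] dim [np.float64(26.0), np.float64(399.0)] yaw 173.7
[264. 128.] 174 ctr [ 766.9 -123.8] dim [np.float64(34.0), np.float64(35.0)] yaw -89.5
[252. 156.] 129 ctr [695.1 -99.7] dim [np.float64(10.0), np.float64(119.0)] yaw -89.5
[ 46. 162.] 219 ctr [677.  427.6] dim [np.float64(8.0), np.float64(244.0)] yaw -90.2
[189. 163.] 124 ctr [676.1  62.3] dim [np.float64(10.0), np.float64(122.0)] yaw -89.7
[481. 170.] 1086 ctr [ 664.5 -670.2] dim [np.float64(35.0), np.float64(345.0)] yaw -91.4
[ 38. 170.] 497 ctr [656.2 428.1] dim [np.float64(23.0), np.float64(238.0)] yaw -90.1
[284. 180.] 437 ctr [ 637.1 -146. ] dim [np.float64(30.0), np.float64(180.0)] yaw -89.5
[347. 178.] 561 ctr [ 639.5 -343.4] dim [np.float64(30.0), np.float64(192.0)] yaw -91.7
[363. 209.] 825 ctr [ 564.5 -366.4] dim [np.float64(42.0), np.float64(130.0)] yaw -171.7
[183. 223.] 106 ctr [536.9  68.4] dim [np.float64(9.0), np.float64(104.0)] yaw -11.8

[... 1705 characters left out ...]
.0), np.float64(110.0)] yaw -89.9
[246. 307.] 1139 ctr [326.1 -45. ] dim [np.float64(21.0), np.float64(435.0)] yaw -89.4
[370. 307.] 519 ctr [ 329.1 -396.4] dim [np.float64(14.0), np.float64(245.0)] yaw -90.1
[ 43. 319.] 116 ctr [289.2 396.8] dim [np.float64(24.0), np.float64(63.0)] yaw -88.3
[209. 323.] 1780 ctr [286.   -6.4] dim [np.float64(35.0), np.float64(470.0)] yaw -89.3
[434. 325.] 909 ctr [ 285.4 -549.7] dim [np.float64(27.0), np.float64(459.0)] yaw -91.3
board [ 93 162] z91 [659. 274.  91.] z37 [674. 298.  37.]
board [ 62 232] z91 [494. 335.  91.] z37 [500. 362.  37.]
board [170 252] z91 [452.  83.  91.] z37 [455.  95.  37.]
board [192 179] z91 [619.  39.  91.] z37 [632.  49.  37.]
```

View pics/crop.png

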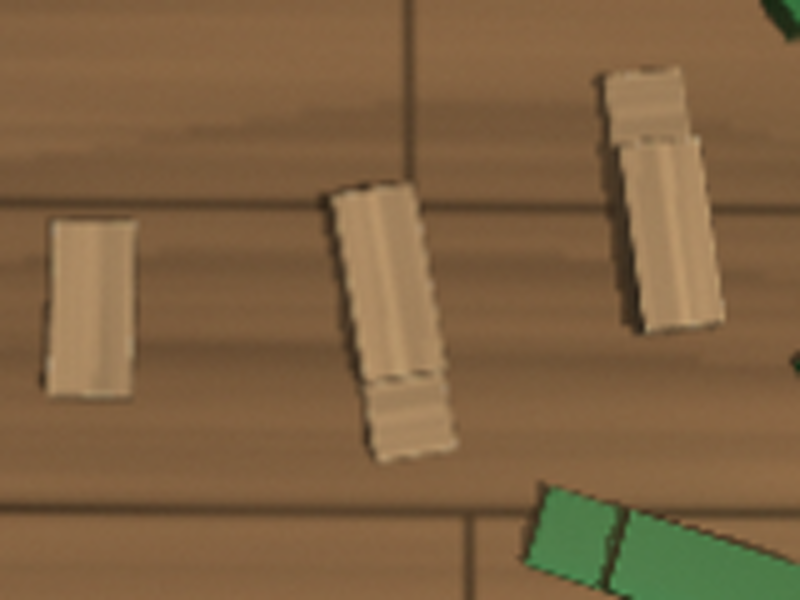

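The crop shows both pine rails with a notch step: A's notch is at its near end, around crop (410,415), and B's at its far end, around (645,105). The offcut is plain, at (90,305).

```bash
python3 - <<'E'
from h import *
f=grab_frame("top")
R={"A":([(330,193),(412,184)],[(364,382),(446,373)]),"B":([(643,332),(723,322)],[(618,144),(698,138)])}
for k,(e,s) in R.items():
    W=lambda p:at_z(f,(p[0]/5+230-.4,p[1]/5+170-.4),28)[:2]
    a=(W(e[0])+W(e[1]))/2; b=(W(s[0])+W(s[1]))/2; u=(b-a)/np.linalg.norm(b-a)
    w=W(e[1])-W(e[0])
    print(k,"len",np.linalg.norm(b-a),np.linalg.norm(w),"yaw",np.degrees(np.arctan2(u[1],u[0])),"yaw_w",np.degrees(np.arctan2(w[1],w[0])),"grasp",(a+b)/2+u*9,"center",(a+b)/2+u*19)
    d=((a+b)/2+u*9-get_state()["tool_pos"][:2])/30; print(d)
E
```

```text
A len 92.8219458336027 40.05098213795302 yaw -170.15220823241663 yaw_w -83.1816880837232 grasp [ 511.88607439 -231.6440029 ] center [ 502.03341859 -233.35431681]
[ 11.12858497 -25.94698817]
B len 91.59854872998967 39.35224682881907 yaw 6.162918430955356 yaw_w -82.60513603774928 grasp [ 554.61011445 -366.57531485] center [ 564.55232097 -365.50175562]
[ 12.55271964 -30.44469857]
```

```bash
python3 -m crank '{"xyz":[[0.43,-1,0],[0.43,-1,0],[0.43,-1,0],[0.43,-1,0],[0.43,-1,0],[0.43,-1,0],[0.43,-1,0],[0.43,-1,0]],"twist":[0.2,0.2,0.2,0.2,0.2,0.2,0.2,0.2],"claw":[100,100,100,100,100,100,100,100]}' 40
python3 -m crank '{"xyz":[[0.43,-1,0],[0.43,-1,0],[0.43,-1,0],[0.43,-1,0],[0.43,-1,0],[0.43,-1,0],[0.43,-1,0],[0.43,-1,0]],"twist":[0.2,0.2,0.2,0.2,0.2,0.2,0.2,0.2],"claw":[100,100,100,100,100,100,100,100]}'
```

```text
time_s: 1.5
tool_pos: [281.6, 305.6, 250.5]
tool_rot: [0.087, 0.996, 0.0, 0.0]
ft_force: [0.3, 0.0, 0.2]
finger_gap: 0.997
grip_force: 0.0
time_s: 2.3
tool_pos: [384.8, 65.5, 250.6]
tool_rot: [0.017, 1.0, 0.0, 0.0]
ft_force: [1.1, 0.2, -0.5]
finger_gap: 1.0
grip_force: 0.0
```

```bash
python3 -m crank '{"xyz":[[0.53,-1,0],[0.53,-1,0],[0.53,-1,0],[0.53,-1,0],[0.53,-1,0],[0.53,-1,0],[0.53,-1,-0.5],[0.53,-1,-0.5]],"twist":[0.3,0.3,0.3,0.3,0.3,0.3,0.2,0.2],"claw":[100,100,100,100,100,100,100,100]}'
python3 -m crank '{"xyz":[[0,-1,-1],[0,-0.92,-1],[0,0,0],[0,0,0]],"twist":[0,0,0,0],"claw":[100,100,100,100]}'
python3 - <<'E'
from h import *
f=grab_frame("wrist"); p=get_state()["tool_pos"]
a=np.radians(9); u=-np.array([np.cos(a),np.sin(a)]); v=np.array([-u[1],u[0]])
c=np.array([502,-233.4])
im=f["image"].copy()
P=[[*(c+u*x+v*y),28] for x,y in((-65,-20),(27,-20),(27,20),(-65,20))]
cv2.polylines(im,[proj(f,P).round().astype(np.int32)],True,(255,0,0),1)
g=proj(f,[[p[0],p[1],24]])[0]; cv2.circle(im,(int(g[0]),int(g[1])),3,(0,0,255),1)
cv2.imwrite("pics/wA.png",im); print(p)
E
```

```text
time_s: 3.1
tool_pos: [512.6, -174.8, 220.5]
tool_rot: [-0.078, 0.997, -0.0, 0.001]
ft_force: [0.8, 0.5, 0.1]
finger_gap: 1.001
grip_force: 0.0
time_s: 3.5
tool_pos: [511.3, -230.9, 159.6]
tool_rot: [-0.077, 0.997, 0.001, -0.001]
ft_force: [0.3, 0.5, -0.5]
finger_gap: 0.997
grip_force: 0.0
[ 511.8731317  -230.59596601  160.71192232]
```

View pics/wA.png

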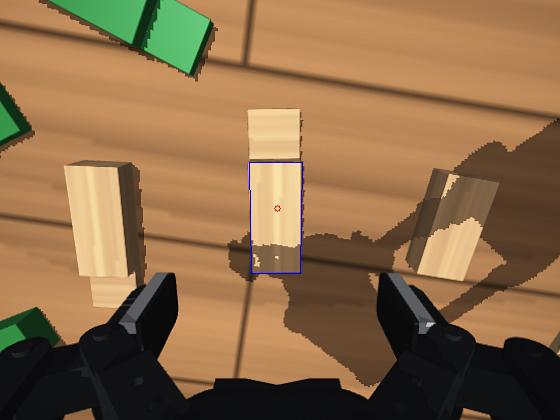

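The outline matches rail A's body, (250,162)-(302,273), and the grasp point (277,208) sits on it. Descend and grip.

```bash
python3 -m crank '{"xyz":[[0,0,-1],[0,0,-1],[0,0,-1],[0,0,-1],[0,0,-0.55],[0,0,0],[0,0,0],[0,0,0]],"twist":[0,0,0,0,0,0,0,0],"claw":[100,100,100,100,100,100,30,30]}' 40
python3 -m crank '{"xyz":[[0,0,0],[0,0,0],[0,0,0],[0,0,0],[0,0,0],[0,0,0]],"twist":[0,0,0,0,0,0],"claw":[20,20,20,20,20,20]}' 40
```

```text
time_s: 4.35
tool_pos: [513.1, -231.1, 25.8]
tool_rot: [-0.079, 0.997, -0.001, 0.002]
ft_force: [-0.4, 0.1, -0.1]
finger_gap: 0.69
grip_force: 0.0
time_s: 4.95
tool_pos: [512.7, -231.3, 25.6]
tool_rot: [-0.078, 0.997, -0.001, 0.001]
ft_force: [-0.4, 0.5, 6.5]
finger_gap: 0.456
grip_force: 41.1
```

```bash
python3 -m crank '{"xyz":[[0,0,0.7],[0,0,1],[0,0,1],[0,0,1],[0.22,0.6,0.45],[0.22,1,0],[0.22,1,0],[0.22,1,0]],"twist":[0,0,0,0,-0.2,-0.2,-0.2,-0.2],"claw":[20,20,20,20,20,20,20,20]}'
python3 -m crank '{"xyz":[[0.22,1,0],[0.22,1,0],[0.22,1,0],[0.22,1,0],[0.22,1,0],[0.22,1,0],[0.22,1,0],[0.22,1,0]],"twist":[-0.25,-0.25,-0.25,-0.25,-0.25,-0.25,-0.25,-0.25],"claw":[20,20,20,20,20,20,20,20]}'
python3 -m crank '{"xyz":[[0.22,1,0],[0.22,1,0],[0.22,1,0],[0.22,1,0],[0,0.32,0],[0,0,0],[0,0,0]],"twist":[-0.24,-0.24,-0.24,-0.24,0,0,0],"claw":[20,20,20,20,20,20,20]}'
```

```text
time_s: 5.75
tool_pos: [538.2, -121.9, 149.0]
tool_rot: [-0.042, 0.999, -0.0, 0.001]
ft_force: [-0.1, -0.2, -0.8]
finger_gap: 0.461
grip_force: 40.6
time_s: 6.55
tool_pos: [590.9, 118.4, 148.7]
tool_rot: [0.044, 0.999, 0.0, 0.0]
ft_force: [-0.6, -0.0, -0.6]
finger_gap: 0.458
grip_force: 40.6
time_s: 7.25
tool_pos: [616.7, 245.8, 148.3]
tool_rot: [0.086, 0.996, -0.001, -0.0]
ft_force: [-0.4, -0.8, -0.3]
finger_gap: 0.456
grip_force: 40.5
```

```bash
cat >> h.py <<'E'
F=np.array([660.5,178,22]); ya=np.radians(-9.8); s,c_=np.sin(np.radians(20)),np.cos(np.radians(20))
ux=np.array([-np.cos(ya)*c_,-np.sin(ya)*c_,s]); uy=np.array([np.sin(ya),-np.cos(ya),0]); uz=np.cross(ux,uy)
def fr(x,y,z): return F+x*ux+y*uy+z*uz
E
python3 - <<'E'
from h import *
ims=[]
for n in("top","wrist"):
    f=grab_frame(n); im=f["image"].copy()
    for q in ([fr(0,-130,0),fr(0,130,0),fr(202,130,0),fr(202,-130,0)],[fr(10,-80,28),fr(140,-80,28),fr(140,-40,28),fr(10,-40,28)]):
        cv2.polylines(im,[proj(f,q).round().astype(np.int32)],True,(0,0,255),1)
    if n=="top": im=cv2.resize(im[130:280,40:240],(560,420),interpolation=cv2.INTER_CUBIC)
    ims.append(cv2.resize(im,(400,300)) if 0 else im)
cv2.imwrite("pics/r1.png",cv2.resize(np.hstack(ims),(800,300)))
E
```

```text
(no output)
```

View pics/r1.png

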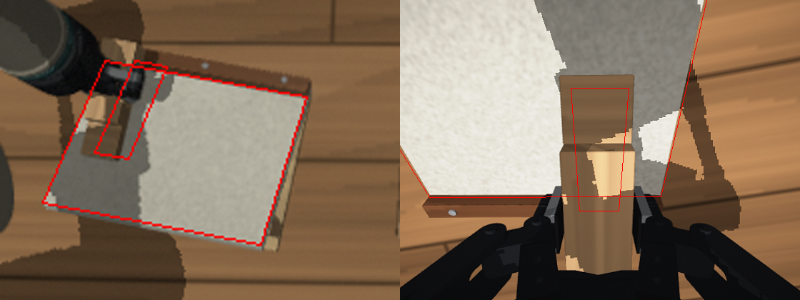

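The ramp outline fits in both views, with the cleat line at row 195 of the wrist view and the target outline under the held rail. Lower it and press it flat.

```bash
python3 -m crank '{"xyz":[[0.05,0,-0.8],[0,0,-0.8],[0,0,-0.2],[0,0,-0.1],[0,0,-0.1],[0,0,-0.1],[0,0,-0.1]],"twist":[0,0,0,0,0,0,0],"claw":[20,20,20,20,20,20,20]}' 20
python3 -m crank '{"xyz":[[0,0,-0.1],[0,0,-0.1],[0,0,-0.1],[0,0,0]],"twist":[0,0,0,0],"claw":[20,20,20,20]}' 20
python3 - <<'E'
from h import *
p=get_state(); print(p["tool_pos"],p["ft_force"],np.array([ux,uy,uz])@(p["tool_pos"]-F))
E
```

```text
time_s: 8.05
tool_pos: [621.3, 246.2, 85.3]
tool_rot: [0.086, 0.996, 0.0, 0.003]
ft_force: [2.9, -2.3, 6.0]
finger_gap: 0.461
grip_force: 41.5
time_s: 8.45
tool_pos: [622.4, 246.4, 76.4]
tool_rot: [0.086, 0.996, 0.001, 0.004]
ft_force: [3.7, -1.0, 4.7]
finger_gap: 0.458
grip_force: 42.0
[622.40958326 246.40009627  76.39715238] [ 3.70864781 -0.99987615  4.68727719] [ 64.81613291 -60.91864437  34.29709737]
```

```bash
python3 -m crank '{"xyz":[[-0.05,0,-0.1],[-0.05,0,-0.1],[0,0,-0.07],[0,0,0]],"twist":[0,0,0,0],"claw":[20,20,20,20]}' 20
python3 - <<'E'
from h import *
p=get_state(); print(p["tool_pos"],p["ft_force"],np.array([ux,uy,uz])@(p["tool_pos"]-F))
f=grab_frame("wrist"); g=grab_frame("scene")
cv2.imwrite("pics/p1.png",cv2.resize(np.hstack([f["image"],cv2.resize(g["image"][130:280,330:530],(560,420))]),(800,300)))
E
```

```text
time_s: 8.85
tool_pos: [620.0, 246.9, 68.5]
tool_rot: [0.086, 0.996, 0.001, 0.005]
ft_force: [4.8, -1.1, 5.3]
finger_gap: 0.457
grip_force: 42.8
[620.02720339 246.9440664   68.53366003] [ 4.77951547 -1.06140567  5.31856914] [ 64.41970259 -61.04917314  26.07323244]
```

View pics/p1.png

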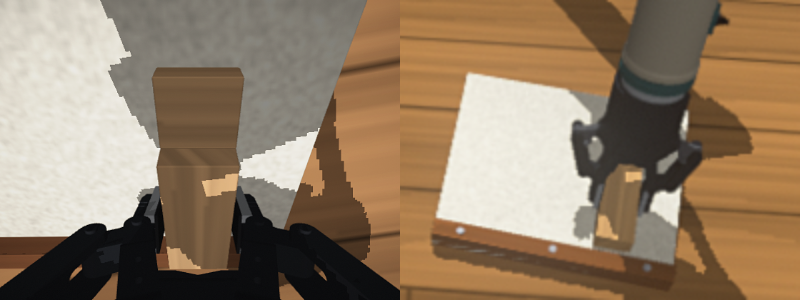

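The rail has pivoted to lie along the slope, with its low end just at the cleat. Release and lift, rechecking from above.

```bash
python3 -m crank '{"xyz":[[0,0,0],[0,0,0],[0,0,0],[0,0,0],[0,0,0],[0,0,0],[0,0,0],[0,0,0.3]],"twist":[0,0,0,0,0,0,0,0],"claw":[55,60,70,80,90,100,100,100]}' 20
python3 -m crank '{"xyz":[[0,0,0.6],[0,0,1],[0,0,1],[0,0,0.5],[-0.23,-1,0],[-0.23,-1,0],[-0.23,-1,0],[-0.23,-1,0]],"twist":[0,0,0,0,0.2,0.2,0.2,0.2],"claw":[100,100,100,100,100,100,100,100]}'
python3 -m crank '{"xyz":[[-0.1,-1,0],[-0.1,-1,0],[-0.1,-1,0],[-0.1,-1,0],[-0.1,-1,0],[-0.1,-1,0],[-0.1,-1,0],[-0.1,-1,0]],"twist":[0.2,0.2,0.2,0.2,0.2,0.2,0.2,0.2],"claw":[100,100,100,100,100,100,100,100]}'
python3 - <<'E'
from h import *
f=grab_frame("top"); g=grab_frame("scene"); o=[]
for h,(r,cc) in((f,(130,40)),(g,(140,330))):
    im=cv2.resize(h["image"][r:r+150,cc:cc+200],(800,600),interpolation=cv2.INTER_CUBIC)
    for q in ([fr(0,-130,0),fr(0,130,0),fr(202,130,0),fr(202,-130,0)],[fr(0,-80,28),fr(130,-80,28),fr(130,-40,28),fr(0,-40,28)]):
        cv2.polylines(im,[((proj(h,q)-[cc,r])*4).round().astype(np.int32)],True,(0,0,255),1)
    o.append(im)
cv2.imwrite("pics/p2.png",cv2.resize(np.hstack(o),(800,300)))
E
```

```text
time_s: 9.75
tool_pos: [614.7, 246.5, 73.2]
tool_rot: [0.086, 0.996, -0.0, -0.001]
ft_force: [-0.2, -0.0, 0.4]
finger_gap: 1.001
grip_force: 0.0
time_s: 10.55
tool_pos: [587.9, 125.8, 168.1]
tool_rot: [0.05, 0.999, 0.0, 0.001]
ft_force: [0.7, -0.6, -0.7]
finger_gap: 1.006
grip_force: 0.0
time_s: 11.35
tool_pos: [564.1, -114.5, 168.1]
tool_rot: [-0.019, 1.0, -0.0, 0.001]
ft_force: [1.0, -0.8, -0.2]
finger_gap: 1.002
grip_force: 0.0
```

View pics/p2.png

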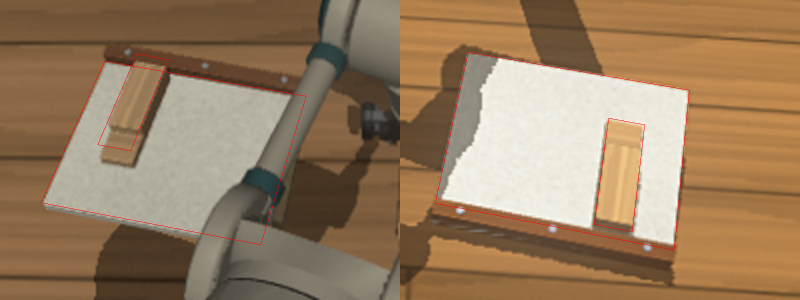

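Rail A lies straight along the slope with its low end at the cleat: (150,65) in the top crop, (613,228) in the scene crop. Now rail B.

```bash
python3 -m crank '{"xyz":[[-0.04,-1,0],[-0.04,-1,0],[-0.04,-1,0],[-0.04,-1,0],[-0.04,-1,0],[-0.04,-1,0],[-0.04,-1,0],[-0.04,-1,0]],"twist":[0.13,0.13,0.13,0.13,0.13,0.13,0.13,0.13],"claw":[100,100,100,100,100,100,100,100]}'
python3 -m crank '{"xyz":[[0,-0.42,-0.3],[0,0,0],[0,0,0],[0,0,0]],"twist":[0,0,0,0],"claw":[100,100,100,100]}'
python3 - <<'E'
from h import *
f=grab_frame("wrist"); p=get_state()["tool_pos"]
a=np.radians(7.5); u=np.array([np.cos(a),np.sin(a)]); v=np.array([-u[1],u[0]])
c=np.array([564.5,-365.8])
im=f["image"].copy()
P=[[*(c+u*x+v*y),28] for x,y in((-65,-20),(27,-20),(27,20),(-65,20))]
cv2.polylines(im,[proj(f,P).round().astype(np.int32)],True,(255,0,0),1)
g=proj(f,[[p[0],p[1],24]])[0]; cv2.circle(im,(int(g[0]),int(g[1])),3,(0,0,255),1)
cv2.imwrite("pics/wB.png",im); print(p,get_state()["tool_rot"])
E
```

```text
time_s: 12.25
tool_pos: [554.9, -353.6, 167.9]
tool_rot: [-0.065, 0.998, 0.0, 0.0]
ft_force: [0.5, 0.7, 0.5]
finger_gap: 1.001
grip_force: 0.0
time_s: 12.65
tool_pos: [554.7, -363.9, 158.2]
tool_rot: [-0.065, 0.998, 0.001, -0.0]
ft_force: [-0.7, -0.0, -0.5]
finger_gap: 0.999
grip_force: 0.0
[ 554.8201681  -364.1102639   158.43445066] [-6.49066453e-02  9.97891253e-01  4.18490404e-04 -4.52611557e-07]
```

View pics/wB.png

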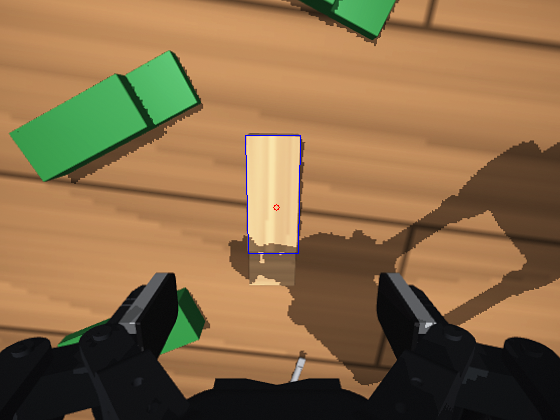

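The outline matches rail B at (247,135)-(300,253), its notch step is at row 253, and the grasp point is on it. Descend and grip.

```bash
python3 -m crank '{"xyz":[[0,-0.07,-1],[0,0,-1],[0,0,-1],[0,0,-1],[0,0,-0.44],[0,0,0],[0,0,0],[0,0,0]],"twist":[0,0,0,0,0,0,0,0],"claw":[100,100,100,100,100,100,30,30]}' 40
python3 -m crank '{"xyz":[[0,0,0],[0,0,0],[0,0,0],[0,0,0],[0,0,0],[0,0,0]],"twist":[0,0,0,0,0,0],"claw":[20,20,20,20,20,20]}' 40
python3 -m crank '{"xyz":[[0,0,0.7],[0,0,1],[0,0,1],[0,0,1],[0,0,0.6],[0,0,0]],"twist":[0,0,0,0,0,0],"claw":[20,20,20,20,20,20]}'
```

```text
time_s: 13.5
tool_pos: [555.8, -368.6, 27.0]
tool_rot: [-0.064, 0.998, -0.001, 0.001]
ft_force: [-0.0, 0.3, 0.5]
finger_gap: 0.692
grip_force: 0.0
time_s: 14.1
tool_pos: [555.5, -368.6, 26.9]
tool_rot: [-0.064, 0.998, -0.001, 0.001]
ft_force: [-0.2, 0.3, 5.7]
finger_gap: 0.458
grip_force: 43.2
time_s: 14.7
tool_pos: [556.0, -369.1, 157.5]
tool_rot: [-0.064, 0.998, -0.002, 0.002]
ft_force: [-0.4, 0.6, -0.5]
finger_gap: 0.458
grip_force: 42.4
```

```bash
python3 -m crank '{"xyz":[[0.05,0.98,0],[0.05,0.98,0],[0.05,0.98,0],[0.05,0.98,0],[0.05,0.98,0],[0.05,0.98,0],[0.05,0.98,0],[0.05,0.98,0]],"twist":[-0.2,-0.2,-0.2,-0.2,-0.2,-0.2,-0.2,-0.2],"claw":[20,20,20,20,20,20,20,20]}'
python3 -m crank '{"xyz":[[0.05,0.98,0],[0.05,0.98,0],[0.05,0.98,0],[0.05,0.98,0],[0.05,0.98,0],[0.05,0.98,0],[0.05,0.98,0],[0.05,0.98,0]],"twist":[-0.2,-0.2,-0.2,-0.2,-0.2,-0.2,-0.2,-0.2],"claw":[20,20,20,20,20,20,20,20]}'
python3 -m crank '{"xyz":[[0.05,0.98,-0.3],[0,0,-0.7],[0,0,-0.5],[0,0,0],[0,0,0]],"twist":[-0.24,0,0,0,0],"claw":[20,20,20,20,20]}'
```

```text
time_s: 15.5
tool_pos: [565.5, -131.2, 152.4]
tool_rot: [0.006, 1.0, 0.001, -0.001]
ft_force: [0.7, -0.2, -0.6]
finger_gap: 0.458
grip_force: 42.3
time_s: 16.3
tool_pos: [577.5, 103.6, 152.4]
tool_rot: [0.076, 0.997, -0.0, -0.001]
ft_force: [0.6, -0.3, -0.4]
finger_gap: 0.462
grip_force: 42.3
time_s: 16.8
tool_pos: [579.4, 131.7, 108.1]
tool_rot: [0.086, 0.996, -0.0, -0.001]
ft_force: [-0.1, -1.1, -0.2]
finger_gap: 0.459
grip_force: 42.4
```

```bash
python3 -m crank '{"xyz":[[0,0,-0.3],[0,0,-0.15],[0,0,-0.1],[0,0,-0.1],[0,0,-0.1],[0,0,-0.1],[0,0,-0.1],[0,0,-0.1]],"twist":[0,0,0,0,0,0,0,0],"claw":[20,20,20,20,20,20,20,20]}' 20
python3 -m crank '{"xyz":[[0,0,0],[0,0,0]],"twist":[0,0],"claw":[20,20]}' 
python3 - <<'E'
from h import *
p=get_state(); print(p["tool_pos"],p["ft_force"],np.array([ux,uy,uz])@(p["tool_pos"]-F))
E
```

```text
time_s: 17.6
tool_pos: [584.3, 131.4, 80.3]
tool_rot: [0.086, 0.996, 0.0, 0.005]
ft_force: [4.4, -1.8, 10.0]
finger_gap: 0.459
grip_force: 45.0
time_s: 17.8
tool_pos: [584.4, 131.4, 80.3]
tool_rot: [0.086, 0.996, 0.0, 0.005]
ft_force: [4.5, -0.8, 5.8]
finger_gap: 0.458
grip_force: 44.9
[584.39382175 131.37906416  80.2721459 ] [ 4.53285725 -0.78578044  5.81537678] [82.9463196  58.89463289 31.82193104]
```

```bash
python3 -m crank '{"xyz":[[-0.05,0,-0.09],[-0.05,0,-0.08],[0,0,0],[0,0,0],[0,0,0]],"twist":[0,0,0,0,0],"claw":[20,20,20,20,20]}' 20
python3 -m crank '{"xyz":[[0,0,0],[0,0,0],[0,0,0],[0,0,0],[0,0,0],[0,0,0],[0,0,0],[0,0,0.3]],"twist":[0,0,0,0,0,0,0,0],"claw":[55,60,70,80,90,100,100,100]}' 20
python3 -m crank '{"xyz":[[0,0,0.6],[0,0,1],[0,0,1],[0,0,0.7],[-0.23,-1,0.3],[-0.23,-1,0],[-0.23,-1,0],[-0.23,-1,0]],"twist":[0,0,0,0,0,0,0,0],"claw":[100,100,100,100,100,100,100,100]}'
python3 -m crank '{"xyz":[[-0.3,-1,0],[-0.3,-1,0],[-0.3,-1,0],[-0.3,-1,0],[0,-1,0],[0,-1,0],[0,0,0],[0,0,0]],"twist":[0,0,0,0,0,0,0,0],"claw":[100,100,100,100,100,100,100,100]}'
python3 - <<'E'
from h import *
f=grab_frame("top"); g=grab_frame("scene"); o=[]
for h,(r,cc) in((f,(130,40)),(g,(140,330))):
    im=cv2.resize(h["image"][r:r+150,cc:cc+200],(800,600),interpolation=cv2.INTER_CUBIC)
    for q in ([fr(0,-130,0),fr(0,130,0),fr(202,130,0),fr(202,-130,0)],[fr(0,-82,0),fr(130,-82,0),fr(130,-42,0),fr(0,-42,0)],[fr(0,40,0),fr(130,40,0),fr(130,80,0),fr(0,80,0)]):
        cv2.polylines(im,[((proj(h,q)-[cc,r])*4).round().astype(np.int32)],True,(0,0,255),1)
    o.append(im)
    for r in tip_of(h,"rail_a_center"): 
        o_,d=ray(h,r["centre"]); t=((F+14*uz-o_)@uz)/(d@uz); print(r["score"],(np.array([ux,uy,uz])@(o_+t*d-F)).round())
    for r in tip_of(h,"offcut_center"): print("off",at_z(h,r["centre"],14).round())
cv2.imwrite("pics/p3.png",cv2.resize(np.hstack(o),(800,300)))
E
```

```text
time_s: 18.3
tool_pos: [583.6, 131.6, 75.9]
tool_rot: [0.086, 0.996, 0.001, 0.007]
ft_force: [7.2, -0.8, 7.2]
finger_gap: 0.457
grip_force: 45.8
time_s: 19.1
tool_pos: [576.0, 131.8, 80.6]
tool_rot: [0.086, 0.996, -0.0, -0.001]
ft_force: [-0.4, -0.8, -1.1]
finger_gap: 1.002
grip_force: 0.0
time_s: 19.9
tool_pos: [549.2, 10.9, 190.4]
tool_rot: [0.085, 0.996, -0.0, 0.001]
ft_force: [-0.3, -0.2, 0.2]
finger_gap: 1.0
grip_force: 0.0
time_s: 20.7
tool_pos: [513.3, -168.4, 189.9]
tool_rot: [0.087, 0.996, 0.0, 0.0]
ft_force: [0.1, 0.7, -0.4]
finger_gap: 0.997
grip_force: 0.0
0.82 [194. 562.  14.]
0.75 [-161.  647.   14.]
0.74 [77. 54. 14.]
0.68 [ 53. 679.  14.]
off [508. -79.  14.]
0.85 [-148.  655.   14.]
0.76 [70. 67. 14.]
0.61 [ 18. 676.  14.]
0.59 [112. 535.  14.]
off [511. -88.  14.]
```

View pics/p3.png

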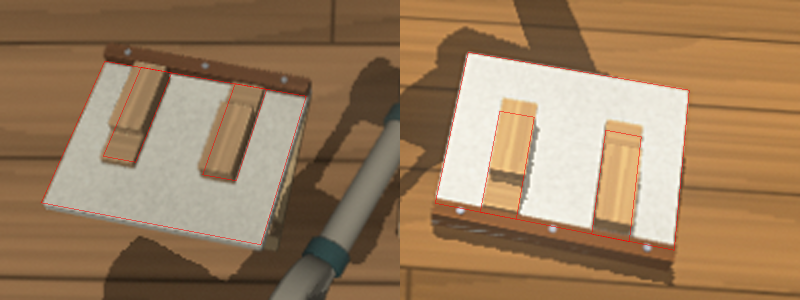

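Both rails lie flat, parallel and against the cleat, at top-crop (137,115) and (232,132), and they match the footprints in both views. The offcut has not moved, and the arm is clear.

```bash
python3 -c "
from station import *
print(sign_off())"
```

```text
the job is handed in; nothing more can be done
None
```

I laid both notched pine rails flat on the sloped board, each pointing up and down the slope with one end against the cleat, left the offcut and green look-alikes untouched, and handed the job in at about 21 s; `sign_off()` gave no verdict back.

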